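# Complete the row of sample pots under the wire tier of the drying shelf

## Task

Two sample pots stand on the low drying shelf, backed against its rear lip under the wire tier, with room for one pot between them. Bring the other two pots from the bench onto the shelf and in under the wires, without tipping any: one into the space between, the other beside either end of the row where there is room. All four must finish as one neat row, backed against the lip with no more than about a finger's width (15 mm) between neighbours; do not shift the two pots already there, and leave the beaker and the dish alone.

Things in the scene. Friction and masses are not known exactly. Their poses are not given: they have to be found in the camera images.
- shelf: Fixed low steel shelf with a black rubber-faced deck. Origin: on the bench (z=0), mid-row, below the front face of the rear lip; x axis level to the rear (away from robot), y along the row to the left, z up. Deck top z=12 mm, x -165 to +50, y -175 to +175 mm; open above where x is under -48. Side plates: inner faces y=-169 and +169 mm, x -40 to +50, up to z=94 mm.
- shelf_lip (a point): Middle of the top edge of the rear lip's front face (shelf frame: x=0, y=0, z=37 mm). The lip is a strip 6 mm thick and 25 mm tall across the back of the row; a pot that touches it has its centre at shelf x=-28 mm.
- shelf_wire (a point): Middle of the foremost wire of the tier over the row (shelf frame: x=-45, y=0, z=91 mm). Three fixed steel wires, 6 mm thick, run along shelf y from side plate to side plate, at x=-45, 1 and 47 mm, z=88 to 94 mm: a pot in the row (top at z=70 mm) fits under them but cannot be grasped from above. Nothing stands on them.
- pot_a: Left-hand pot (higher shelf y) of the row already on the shelf against the lip: loose upright cylinder, 56 mm diameter, 58 mm tall (white body 46 mm, white lid 53 mm diameter, 12 mm), 150 g. Origin: centre of its underside, 12 mm above the bench. Centre distance to pot_b 128 to 136 mm (72 to 80 mm clear). At least one end of the row has 70 mm or more up to the side plate.
- pot_b: Right-hand pot (lower shelf y) of the row already on the shelf against the lip: loose upright cylinder, 56 mm diameter, 58 mm tall (white body 46 mm, white lid 53 mm diameter, 12 mm), 150 g. Origin: centre of its underside, 12 mm above the bench.
- pot_c: First loose sample pot, identical to the others (upright cylinder, 56 mm diameter, 58 mm tall with lid, about 150 g). It starts on the bench beside the shelf, left or right, and may be brought to either free place. Origin: centre of its underside; z up.
- pot_d: Second loose sample pot, identical to the others (upright cylinder, 56 mm diameter, 58 mm tall with lid, about 150 g). It starts on the bench beside the shelf, left or right, and may be brought to either free place. Origin: centre of its underside; z up.
- beaker: Bystander: open glass beaker, 66 mm diameter, 70 mm tall, upright on the bench beside the shelf. Origin: centre of its underside.
- dish: Bystander: open white porcelain dish, 80 mm diameter, 35 mm tall, upright on the bench beside the shelf. Origin: centre of its underside.
Things that resemble listed ones, but are neither listed nor needed, are in the scene too. Leave any green look-alike of the pot_d alone.

How it is judged:
By the outcome, as a careful person would: the job done as asked, in the order asked, and still so for the second after the job is handed in, with the robot touching nothing.
It also fails if it takes over 69 s, if anything falls off the work surface, if the arm or the gripper's body presses on something with over 40 N, if the wrist force passes 120 N, or if a joint passes its speed limit or range.

## Robot

A 6-joint arm with a two-finger parallel gripper is mounted at the origin on the work surface. World frame = base frame: x ahead of the robot, y to its left, z up, the work surface at z = 0. Lengths are in mm, angles in rad, forces in N, time in s.
With the tool pointing down it reaches from about 275 to 750 mm from the base axis. Payload 10.2 kg.
Tool frame: the origin (TCP) lies midway between the tips of the shut fingers; the grasp point (between the pads) lies 19 mm behind it; z points along the fingers, y is the line along which they close (so a half turn about z gives the same grasp; the last joint's range is limited). The gripper opens to 85 mm and grips with 20 to 120 N. Pads are 22 mm wide; open, the fingers measure 114 mm over their backs; the gripper's body (76 mm by 85 mm) begins 54 mm behind the grasp point. The pads swing forward as they close: fully open they stand 13 mm farther back than shut.
Start: joints at [-1.393, 0.313, 1.498, -0, 1.331, -0.223], TCP at [204.819, -483.405, 231.294] pointing down, gripper open.
Joint ranges: [-2.94, 2.94], [-0.97, 2.17], [0.19, 2.56], [-1.23, 4.37], [0.02, 3.11], [-2.88, 2.88]. Speed limits (rad/s): [2.39, 2.39, 3.01, 3.14, 3.14, 3.14].

## Interface

Orientations are given as a unit quaternion [w, x, y, z].
In Python, from rig import ctrl gives the robot as it stands.
- The arm moves only by the tool arm_command, never from a script. Its argument "increments" is a list of rows, each an object with "dr": the turn, a rotation vector about the tool's x, y, z in units of pi/4 rad (1.0 is pi/4 rad), a list of three; "offset": the shift along the tool's x, y, z in units of 120 mm (1.0 is 120 mm), a list of three; "hand": the opening, from -1 (shut) to 1 (fully open). A call has 1 to 8 rows; each row shifts and turns the commanded pose from where the row before left it, along the tool's axes as they then stand; what a row does not reach is not made up. A row lasts 1/10 s, in which the tool goes at most 50 mm and 8.59 degrees, less where a joint would pass 70% of its speed; a pose out of reach is approached as far as the arm can. A call with a number of a shift or a turn outside -1 to 1 is refused whole. A call with a gripper value outside its range is refused whole. The fingers move at their own pace and stop on an object; "grip_force" is the grip in N (left out, the last holds). Time passes only in rows, so rows that do not move let the fingers close. It gives the time, the measured TCP pose, the force, the opening and the grip force at its end, in the units of the state.
- ctrl.sense(): the state, without advancing time (a new reading comes with each control period).
- ctrl.capture(name): name is "side" or "top"; returns the picture (384x512x3 uint8, red, green, blue); there is no depth.
- ctrl.camera_info(name): a dict with "K" (3x3 intrinsics, pixels), "R" (3x3) and "t" (3): a world point X has camera coordinates R X + t. Camera axes: x right, y down, z forward; pixel columns grow to the right and rows downward; lengths in mm; the calibration is good to about 2 mm. A picture is of the moment at which its call begins. camera_info takes no time and is no camera call.
- ctrl.finish_job(): hands the job in; it is judged then, once.
The state is a dict: "time_s": time; "joints": joint angles; "dq": joint speeds; "tau": joint torques, N m; "eef_pos": TCP position; "ee_rot": TCP orientation; "force": force on the tool from outside, world axes, zero at the start; "wrist_torque": the same for the moment, N m; "grip_width": opening from 0.0 (shut) to 1.0 (fully open); "grip_force": force on a finger pad.
Only numpy, scipy, OpenCV 4.12 (cv2) and the standard library are available. Lean on these libraries where they do the work, as an engineer would, in place of code of your own. Each camera call takes 0.05 s, during which the arm holds its last target. There are 200 camera calls.

## Working session

There is one attempt and no reset: what is moved stays moved. The work goes in short steps, Python scripts to look and compute and a tool call to move; the robot and the scene stay as the last step left them, time stands still between calls to the robot, and variables do not carry over. Pictures are saved under pics/ and viewed, at most 10 in all, crops included, and the job is handed in when it is done.

Besides the shell and the picture viewer there is one more tool, called as a command line: name --argument value ..., lists and objects as JSON in quotes. arm_command: Moves the arm, as the interface text tells. Shifts and turns lie within -1 to 1; 1 stands for 120 mm of shift or pi/4 rad of turn. Its arguments: {"type":"object","properties":{"increments":{"type":"array"},"grip_force":{"type":"number"}},"required":["increments"]}

```bash
mkdir -p pics; ls; python3 - <<'E'
from rig import ctrl
import cv2,numpy as np
for n in("side","top"):
    im=ctrl.capture(n); cv2.imwrite(f"pics/{n}0.png",im[:,:,::-1])
    c=ctrl.camera_info(n); print(n,np.array(c["K"]).round(1).tolist(),np.array(c["R"]).round(3).tolist(),np.array(c["t"]).round(1))
print(ctrl.sense())
E
```

```text
pics
side [[446.7, 0.0, 252.6], [0.0, 446.7, 191.6], [0.0, 0.0, 1.0]] [[-0.782, -0.623, -0.018], [-0.457, 0.593, -0.662], [0.423, -0.51, -0.749]] [ 378.7  280.5 1001.6]
top [[451.5, 0.0, 260.7], [0.0, 451.5, 185.8], [0.0, 0.0, 1.0]] [[-0.001, -1.0, -0.024], [-0.998, 0.002, -0.065], [0.065, 0.024, -0.998]] [  38.1  493.9 1510.4]
{'time_s': 0.1, 'joints': array([-1.39341304e+00,  3.13399820e-01,  1.49833850e+00, -1.27813383e-05,
        1.33100567e+00, -2.23418075e-01]), 'dq': array([ 8.07780730e-05, -3.02540880e-03, -7.03793574e-04,  2.59457553e-04,
        1.91617913e-05, -1.64908159e-03]), 'tau': array([ 1.87837730e-03, -4.12902188e+01, -2.60141283e+01, -2.17443376e-04,
        3.04028348e-03,  1.30412741e-05]), 'eef_pos': array([ 204.76874268, -483.17742561,  230.79786052]), 'ee_rot': array([-5.75660822e-04,  9.79986431e-01,  1.99063466e-01,  7.04396523e-06]), 'force': array([ 0.07918505, -0.53338588, -0.19938638]), 'wrist_torque': array([-0.03561578,  0.03651898,  0.0208156 ]), 'grip_force': 0.0, 'grip_width': 0.9986392095797456}
```

View pics/top0.png

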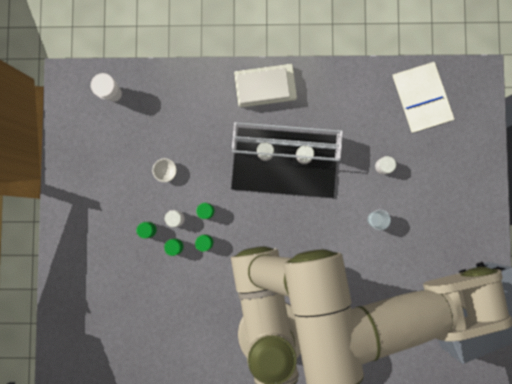

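View pics/side0.png

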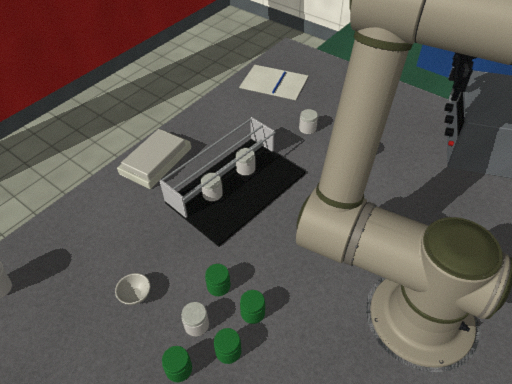

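The top view shows the shelf pots at about (265,151) and (305,154), and the loose pots at (386,165) and (174,218). The left loose pot has green look-alikes around it; the dish is at (164,170) and the beaker at (379,219). I'll zoom in and measure next.

```bash
cat > h.py <<'E'
import numpy as np,cv2
from rig import ctrl
def cam(n):
    c=ctrl.camera_info(n); return np.array(c["K"]),np.array(c["R"]),np.array(c["t"]).ravel()
def ray(n,uv,z):
    K,R,t=cam(n); o=-R.T@t; d=R.T@np.linalg.inv(K)@[uv[0],uv[1],1]; return o+d*(z-o[2])/d[2]
def proj(n,X):
    K,R,t=cam(n); p=K@(R@np.array(X,float)+t); return p[:2]/p[2]
E
python3 - <<'E'
from h import *
t=cv2.imread("pics/top0.png"); s=cv2.imread("pics/side0.png")
a=cv2.resize(t[115:205,225:345],None,fx=5,fy=5,interpolation=cv2.INTER_CUBIC)
b=cv2.resize(s[115:245,155:315],None,fx=4.4,fy=4.4,interpolation=cv2.INTER_CUBIC)
cv2.imwrite("pics/ca.png",a); cv2.imwrite("pics/cb.png",b[:590])
for n,im,z in(("top",t,0),("side",s,0)):
    h=cv2.cvtColor(im,cv2.COLOR_BGR2HSV)
    m=((h[...,2]>150)&(h[...,1]<60)).astype(np.uint8)
    N,_,st,ce=cv2.connectedComponentsWithStats(m)
    for i in range(1,N):
        if 60<st[i,4]<2000: print(n,st[i].tolist(),ce[i].round(1),ray(n,ce[i],58).round(0)[:2])
    g=cv2.inRange(h,(45,100,50),(80,255,255));N,_,st,ce=cv2.connectedComponentsWithStats(g)
    for i in range(1,N):
        if 60<st[i,4]<2000: print(n,"green",ce[i].round(1),ray(n,ce[i],50).round(0)[:2])
E
```

```text
top [465, 0, 33, 22, 677] [480.9  10.4] [1076. -699.]
top [499, 0, 13, 22, 277] [505.   10.2] [1076. -778.]
top [466, 23, 33, 32, 981] [481.8  38.3] [ 981. -699.]
top [500, 23, 12, 31, 357] [505.7  37.7] [ 982. -777.]
top [504, 55, 8, 32, 241] [507.6  70.3] [ 872. -779.]
top [233, 63, 62, 43, 1966] [263.5  82.9] [836.  27.]
top [90, 73, 25, 26, 493] [102.   84.8] [833. 571.]
top [231, 122, 112, 38, 419] [295.2 136. ] [656. -78.]
top [257, 139, 58, 23, 548] [286.2 149.1] [613. -48.]
top [375, 156, 21, 17, 291] [385.  164.4] [ 561. -371.]
top [152, 158, 24, 25, 286] [165.6 170.4] [543. 351.]
top [164, 210, 17, 18, 238] [172.2 218.1] [385. 328.]
top [368, 210, 22, 18, 268] [378.  219.5] [ 381. -345.]
top [231, 254, 30, 39, 662] [242.5 273.4] [206.  96.]
top [424, 276, 77, 46, 1484] [473.  297.1] [ 132. -643.]
top [238, 294, 37, 64, 1518] [253.9 320.6] [55. 59.]
top [372, 302, 51, 29, 757] [394.  314.4] [  77. -391.]
top [356, 318, 16, 15, 113] [364.1 325.3] [  42. -295.]
top [445, 323, 57, 18, 364] [469.  332.2] [  22. -627.]
top green [204.9 210.7] [410. 221.]
top green [145.9 229.7] [
[... 832 characters left out ...]
, 379] [172.4 197.5] [654. 123.]
side [298, 200, 57, 51, 1712] [325.2 224.4] [291. -47.]
side [424, 251, 42, 30, 105] [442.3 269.5] [  12. -100.]
side [124, 274, 26, 27, 352] [139.4 284.8] [528. 351.]
side [464, 277, 34, 29, 342] [482.8 293.2] [-81. -97.]
side [490, 278, 15, 32, 95] [497.5 292.6] [-105. -118.]
side [182, 302, 23, 34, 527] [192.2 316.2] [382. 333.]
side [385, 311, 46, 40, 326] [403.6 334.8] [12. 95.]
side [377, 328, 48, 36, 153] [396.7 348.6] [ 10. 130.]
side green [339.9  43.3] [ 708. -808.]
side green [424.3  75.4] [ 370. -802.]
side green [217.3 279.5] [402. 230.]
side green [252.2 306.3] [298. 233.]
side green [227.1 345.4] [285. 333.]
side green [176.3 363.5] [340. 424.]
```

View pics/ca.png

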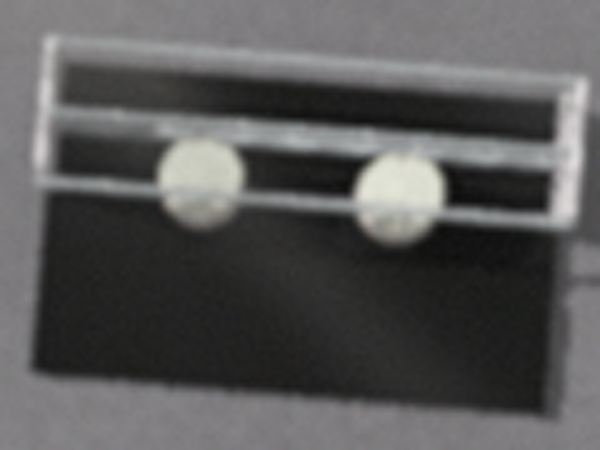

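View pics/cb.png

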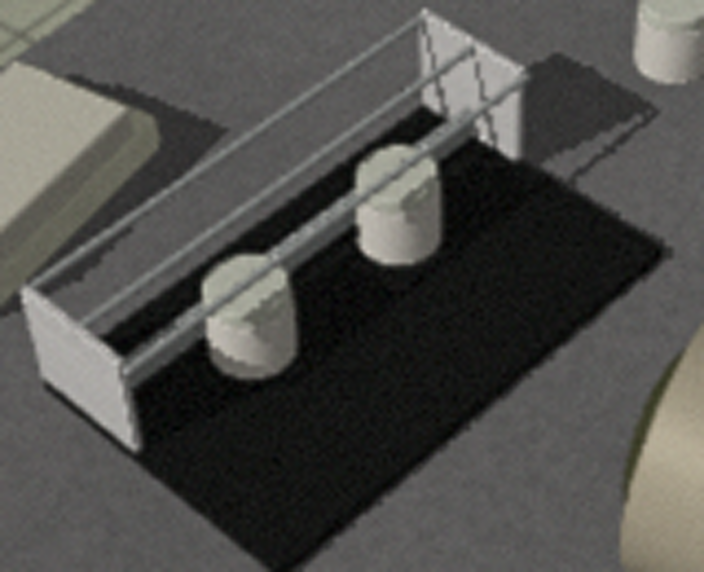

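The crops show both pots against the lip, plus the deck front corners at (33,373) and (555,413) and the front wire from (40,182) to (575,222), all in 5x crop pixels. Plan: pick each pot from above and set it on the open deck in front of its slot. Then back off, half-close the fingers and push it in with the two tips.

```bash
python3 - <<'E'
from h import *
f=lambda x,y:(225+(x+.5)/5-.5,115+(y+.5)/5-.5)
g=lambda x,y:(155+(x+.5)/4.4-.5,115+(y+.5)/4.4-.5)
for nm,p,z in(("FL",(33,373),12),("FR",(555,413),12),("w1L",(40,182),91),("w1R",(575,222),91),("w3L",(48,38),91),("w3R",(585,80),91)): print(nm,ray("top",f(*p),z).round(1))
print("side FL,FR",ray("side",g(278,572),12).round(1),ray("side",g(668,250),12).round(1))
P={}
for n,im in(("top",cv2.imread("pics/top0.png")),("side",cv2.imread("pics/side0.png"))):
    h=cv2.cvtColor(im,cv2.COLOR_BGR2HSV)
    for nm,X,z in(("a",(600,20),12),("b",(590,-105),12),("c",(561,-371),0),("d",(383,331),0)):
        c=proj(n,(*X,z+29)); 
        if 0:pass
        m=((h[...,2]>95)&(h[...,1]<60)).astype(np.uint8)
        r=14 if n=="top" else 22
        mm=np.zeros_like(m);x0,y0=int(c[0]-r),int(c[1]-r);mm[y0:y0+2*r,x0:x0+2*r]=m[y0:y0+2*r,x0:x0+2*r]
        mm=cv2.morphologyEx(mm,cv2.MORPH_OPEN,np.ones((5,5),np.uint8))
        N,L,st,ce=cv2.connectedComponentsWithStats(mm)
        i=1+np.argmax(st[1:,4]) if N>1 else 0
        # silhouette bbox -> match centre of bbox with projected cylinder silhouette's bbox
        x,y,w,hh,A=st[i]; meas=np.array([x+(w-1)/2,y+(hh-1)/2])
        q=np.array([*X],float)
        for k in range(6):
            th=np.linspace(0,6.28,60)
            pts=np.array([proj(n,(q[0]+R*np.cos(t),q[1]+R*np.sin(t),z+zz)) for t in th for R,zz in((28,0),(28,46),(26.5,58))])
            pc=(pts.max(0)+pts.min(0))/2; e=meas-pc
            q+= (ray(n,proj(n,(*q,z+29))+e,z+29)-[*q,z+29])[:2]
        print(n,nm,st[i].tolist(),q.round(1),"expected size",(pts.max(0)-pts.min(0)).round(1))
E
```

```text
FL [483.1 137.6  12. ]
FR [ 455.3 -215.2   12. ]
w1L [602.3 126.5  91. ]
w1R [ 575.  -218.3   91. ]
w3L [696.6 121.6  91. ]
w3R [ 667.2 -225.8   91. ]
side FL,FR [484.8 139.8  12. ] [ 451.6 -209.1   12. ]
top a [256, 139, 23, 21, 350] [615.9  15.4] expected size [16.9 18.7]
top b [296, 142, 21, 21, 343] [ 605.3 -114.5] expected size [17.8 18.6]Traceback (most recent call last):
  File "<stdin>", line 23, in <module>
  File "h.py", line 8, in proj
    K,R,t=cam(n); p=K@(R@np.array(X,float)+t); return p[:2]/p[2]
          ~~~^^^
  File "h.py", line 4, in cam
    c=ctrl.camera_info(n); return np.array(c["K"]),np.array(c["R"]),np.array(c["t"]).ravel()
ValueError: time passes only in moves, steps and waits
```

```bash
cat > h.py <<'E'
import numpy as np,cv2
from rig import ctrl
C={}
def cam(n):
    if n not in C:
        c=ctrl.camera_info(n); C[n]=(np.array(c["K"]),np.array(c["R"]),np.array(c["t"]).ravel())
    return C[n]
def ray(n,uv,z):
    K,R,t=cam(n); o=-R.T@t; d=R.T@np.linalg.inv(K)@[uv[0],uv[1],1]; return o+d*(z-o[2])/d[2]
def proj(n,X):
    K,R,t=cam(n); p=K@(R@np.array(X,float)+t); return p[:2]/p[2]
def sil(n,q,z):
    th=np.linspace(0,6.28,40)
    return np.array([proj(n,(q[0]+R*np.cos(t),q[1]+R*np.sin(t),z+zz)) for t in th for R,zz in((28,0),(28,46),(26.5,58))])
def fit(n,meas,q,z):
    q=np.array(q,float)
    for k in range(6):
        p=sil(n,q,z); e=meas-(p.max(0)+p.min(0))/2
        q+=(ray(n,proj(n,(*q,z+29))+e,z+29)-[*q,z+29])[:2]
    return q
yaw=np.radians(-4.6); O=np.array([633.7,-49.5]); A=np.array([[np.cos(yaw),-np.sin(yaw)],[np.sin(yaw),np.cos(yaw)]])
toS=lambda p:(np.array(p)[:2]-O)@A
toW=lambda s:A@np.array(s)+O
def blob(n,im,X,z,thr=110):
    h=cv2.cvtColor(im,cv2.COLOR_BGR2HSV); c=proj(n,(*X,z+29)); r=15 if n=="top" else 24
    m=((h[...,2]>thr)&(h[...,1]<60)).astype(np.uint8); mm=np.zeros_like(m); x0,y0=int(c[0]-r),int(c[1]-r)
    mm[y0:y0+2*r,x0:x0+2*r]=m[y0:y0+2*r,x0:x0+2*r]
    N,L,st,ce=cv2.connectedComponentsWithStats(mm); i=1+np.argmax(st[1:,4])
    x,y,w,hh,_=st[i]; return np.array([x+(w-1)/2,y+(hh-1)/2]),(w,hh)
E
python3 - <<'E'
from h import *
t=cv2.imread("pics/top0.png"); s=cv2.imread("pics/side0.png")
for n,im in(("top",t),("side",s)):
    for nm,X in(("c",(561,-371)),("d",(383,331))):
        for thr in(110,130):
            m,sz=blob(n,im,X,0,thr);q=fit(n,m,X,0);p=sil(n,q,0); print(n,nm,thr,sz,(np.ptp(p,axis=0)+1).round(1),q.round(1))
f=lambda x,y:np.array((225+(x+.5)/5-.5,115+(y+.5)/5-.5)); g=lambda x,y:np.array((155+(x+.5)/4.4-.5,115+(y+.5)/4.4-.5))
for nm,n,m,X in(("a","top",f(201.5,183.5),(605,12)),("b","top",f(400.5,199),(597,-115)),
   ("a","side",g(251.5,316.5),(605,12)),("b","side",g(399,205),(597,-115))):
    q=fit(n,m,X,12); print(nm,n,q.round(1),toS(q).round(1))
print("deck L/R", toS(ray("top",f(33,373),12)),toS(ray("top",f(555,413),12)))
for y in (-66,66): print(toW((-28,y)))
E
```

```text
top c 110 (np.int32(30), np.int32(30)) [21.6 19.1] [ 563.8 -367.1]
top c 130 (np.int32(22), np.int32(19)) [21.7 19.2] [ 565.5 -377. ]
top d 110 (np.int32(30), np.int32(30)) [20.9 17.9] [387.5 333.2]
top d 130 (np.int32(24), np.int32(25)) [21.  17.9] [395.8 343.4]
side c 110 (np.int32(19), np.int32(25)) [19.8 26.4] [ 563.9 -382.5]
side c 130 (np.int32(18), np.int32(25)) [19.8 26.4] [ 565.2 -381.6]
side d 110 (np.int32(25), np.int32(35)) [29.1 36.3] [389.  328.2]
side d 130 (np.int32(25), np.int32(34)) [29.1 36.2] [389.8 327.3]
a top [608.2  22.4] [-31.2  69.6]
b top [ 597.2 -110.1] [-31.5 -63.3]
a side [610.2  19.6] [-29.  67.]
b side [ 599.3 -112.4] [-29.2 -65.5]
deck L/R [-165.16530773  174.45196581] [-164.57973376 -179.52019359]
[ 600.4970624 -113.0418361]
[611.08332041  18.53297586]
```

arm_command --increments '[{"dr": [0, 0, 0.153], "offset": [0, 0, 0], "hand": 1}, {"dr": [0, 0, 0.153], "offset": [0, 0, 0], "hand": 1}, {"dr": [0, 0, 0.153], "offset": [0, 0, 0], "hand": 1}, {"dr": [0, 0, 0.153], "offset": [0, 0, 0], "hand": 1}, {"dr": [0, 0, 0], "offset": [0, 0, 0], "hand": 1}]' --grip_force 40

```text
time_s: 0.6
eef_pos: [204.8, -483.3, 231.0]
ee_rot: [-0.0, 0.999, -0.04, -0.0]
force: [-0.8, -0.4, 0.1]
grip_width: 0.999
grip_force: 0.0
```

arm_command --increments '[{"dr": [0, 0, 0], "offset": [0.365, -0.138, 0.083], "hand": 1}, {"dr": [0, 0, 0], "offset": [0.365, -0.138, 0.083], "hand": 1}, {"dr": [0, 0, 0], "offset": [0.365, -0.138, 0.083], "hand": 1}, {"dr": [0, 0, 0], "offset": [0.365, -0.138, 0.083], "hand": 1}, {"dr": [0, 0, 0], "offset": [0.365, -0.138, 0.083], "hand": 1}, {"dr": [0, 0, 0], "offset": [0.365, -0.138, 0.083], "hand": 1}, {"dr": [0, 0, 0], "offset": [0.365, -0.138, 0.083], "hand": 1}, {"dr": [0, 0, 0], "offset": [0.365, -0.138, 0.083], "hand": 1}]'

```text
time_s: 1.4
eef_pos: [566.4, -378.4, 150.9]
ee_rot: [-0.0, 0.999, -0.038, -0.0]
force: [-0.6, -1.0, 0.8]
grip_width: 1.0
grip_force: 0.0
```

```bash
cat >> h.py <<'E'
from scipy.spatial.transform import Rotation as Ro
def go(target):
    s=ctrl.sense(); R=Ro.from_quat(np.roll(s["ee_rot"],-1)).as_matrix()
    d=np.array(target)-s["eef_pos"]; u=R.T@d/120
    print("t",s["time_s"],"pos",s["eef_pos"].round(1),"x ax",R[:,0].round(3),"z ax",R[:,2].round(3),"grip",round(s["grip_width"],3),"F",s["force"].round(1)); print("units",u.round(3),"mm",np.linalg.norm(d).round(1))
E
python3 - <<'E'
from h import *
go((565,-379,100)); print(ctrl.sense()["joints"].round(2))
im=ctrl.capture("side"); c=cv2.resize(im[60:180,220:380,::-1],None,fx=5,fy=5,interpolation=cv2.INTER_CUBIC); cv2.imwrite("pics/s1.png",c)
E
```

```text
t 1.4 pos [ 566.4 -378.4  150.9] x ax [ 0.997 -0.076 -0.   ] z ax [-0.  0. -1.] grip 1.0 F [-0.6 -1.   0.8]
units [-0.011  0.006  0.424] mm 50.9
[-0.76  0.73  1.06 -0.    1.36  0.89]
```

View pics/s1.png

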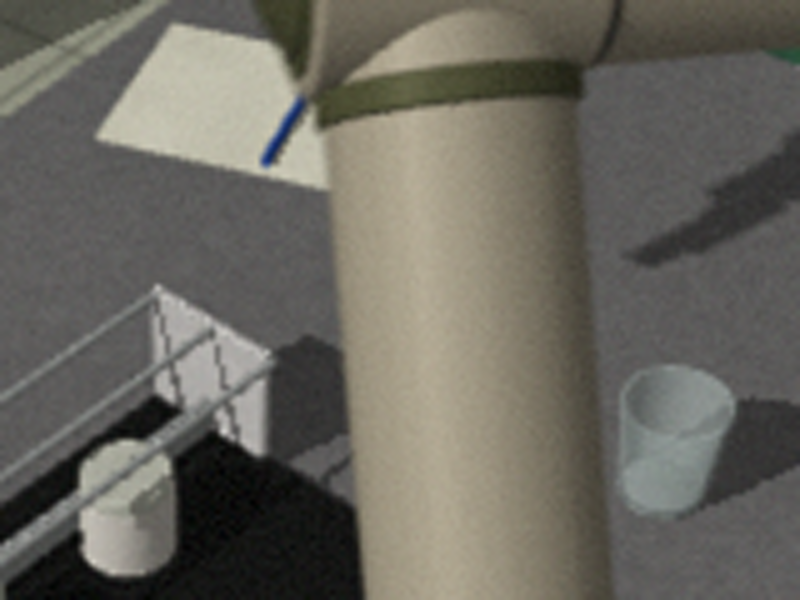

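The arm hides pot c from this view, and shelf pot b is unobstructed at lower left. Both views put pot c within the finger opening, so I'm descending and gripping.

arm_command --increments '[{"dr": [0, 0, 0], "offset": [0, 0, 0.3], "hand": 1}, {"dr": [0, 0, 0], "offset": [0, 0, 0.3], "hand": 1}, {"dr": [0, 0, 0], "offset": [0, 0, 0.3], "hand": 1}, {"dr": [0, 0, 0], "offset": [0, 0, 0.3], "hand": 1}, {"dr": [0, 0, 0], "offset": [0, 0, 0], "hand": 1}]'

```text
time_s: 1.95
eef_pos: [562.3, -377.2, 2.2]
ee_rot: [-0.003, 0.999, -0.039, -0.004]
force: [0.1, 0.2, -0.1]
grip_width: 1.003
grip_force: 0.0
```

arm_command --increments '[{"dr": [0, 0, 0], "offset": [0, 0, 0], "hand": -1}, {"dr": [0, 0, 0], "offset": [0, 0, 0], "hand": -1}, {"dr": [0, 0, 0], "offset": [0, 0, 0], "hand": -1}, {"dr": [0, 0, 0], "offset": [0, 0, 0], "hand": -1}, {"dr": [0, 0, 0], "offset": [0, 0, 0], "hand": -1}, {"dr": [0, 0, 0], "offset": [0, 0, 0], "hand": -1}, {"dr": [0, 0, 0], "offset": [0, 0, 0], "hand": -1}, {"dr": [0, 0, 0], "offset": [0, 0, 0], "hand": -1}]'

```text
time_s: 2.75
eef_pos: [565.7, -380.3, 10.5]
ee_rot: [0.002, 0.999, -0.04, 0.002]
force: [-1.0, -0.0, 7.3]
grip_width: 0.643
grip_force: 42.9
```

arm_command --increments '[{"dr": [0, 0, 0], "offset": [0, 0, -0.15], "hand": -1}, {"dr": [0, 0, 0], "offset": [0, 0, -0.3], "hand": -1}, {"dr": [0, 0, 0], "offset": [0, 0, -0.3], "hand": -1}, {"dr": [0, 0, 0], "offset": [0, 0, -0.25], "hand": -1}, {"dr": [0, 0, 0], "offset": [0, 0, 0], "hand": -1}, {"dr": [0, 0, 0], "offset": [0, 0, 0], "hand": -1}]'

```text
time_s: 3.35
eef_pos: [564.7, -379.3, 128.2]
ee_rot: [0.0, 0.999, -0.04, 0.0]
force: [0.4, 0.6, -2.4]
grip_width: 0.641
grip_force: 42.8
```

```bash
python3 - <<'E'
from h import *
go((*toW((-105,-127.4)),130))
im=ctrl.capture("top"); c=cv2.resize(im[115:235,220:420,::-1],None,fx=4,fy=4,interpolation=cv2.INTER_CUBIC); cv2.imwrite("pics/t1.png",c)
E
```

```text
t 3.35 pos [ 564.7 -379.3  128.2] x ax [ 0.997 -0.079  0.001] z ax [ 0.001 -0.001 -1.   ] grip 0.641 F [ 0.4  0.6 -2.4]
units [-0.521 -1.724 -0.016] mm 216.1
```

View pics/t1.png

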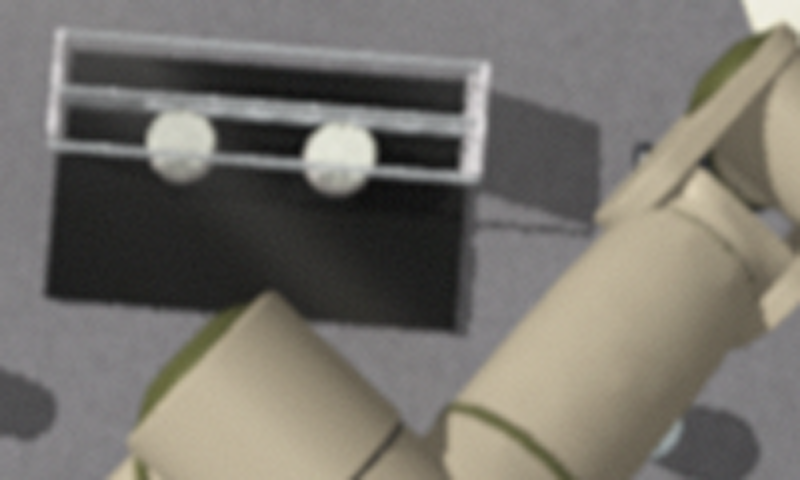

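Pot c is held at 0.64 opening, and the top view shows the shelf pots undisturbed. I'm carrying it to the deck in front of the right-end slot.

arm_command --increments '[{"dr": [0, 0, 0], "offset": [-0.087, -0.2, 0], "hand": -1}, {"dr": [0, 0, 0], "offset": [-0.087, -0.32, 0], "hand": -1}, {"dr": [0, 0, 0], "offset": [-0.087, -0.32, 0], "hand": -1}, {"dr": [0, 0, 0], "offset": [-0.087, -0.32, 0], "hand": -1}, {"dr": [0, 0, 0], "offset": [-0.087, -0.32, 0], "hand": -1}, {"dr": [0, 0, 0], "offset": [-0.086, -0.24, 0], "hand": -1}, {"dr": [0, 0, 0], "offset": [0, 0, 0], "hand": -1}, {"dr": [0, 0, 0], "offset": [0, 0, 0], "hand": -1}]'

```text
time_s: 4.2
eef_pos: [518.5, -168.2, 126.9]
ee_rot: [-0.0, 0.999, -0.039, -0.001]
force: [0.3, -0.2, -2.7]
grip_width: 0.65
grip_force: 43.0
```

arm_command --increments '[{"dr": [0, 0, 0], "offset": [0, 0, 0.2], "hand": -1}, {"dr": [0, 0, 0], "offset": [0, 0, 0.25], "hand": -1}, {"dr": [0, 0, 0], "offset": [0, 0, 0.2], "hand": -1}, {"dr": [0, 0, 0], "offset": [0, 0, 0.1], "hand": -1}, {"dr": [0, 0, 0], "offset": [0, 0, 0.05], "hand": -1}, {"dr": [0, 0, 0], "offset": [0, 0, 0], "hand": -1}, {"dr": [0, 0, 0], "offset": [0, 0, 0], "hand": -1}]'

```text
time_s: 4.9
eef_pos: [519.4, -169.0, 32.5]
ee_rot: [0.0, 0.999, -0.04, 0.001]
force: [0.9, 0.5, -1.6]
grip_width: 0.643
grip_force: 43.0
```

```bash
python3 - <<'E'
from h import *
go((*toW((-105,-127.4)),22))
E
```

```text
t 4.9 pos [ 519.4 -169.    32.5] x ax [ 0.997 -0.08   0.001] z ax [ 0.001 -0.001 -1.   ] grip 0.643 F [ 0.9  0.5 -1.6]
units [-0.005 -0.008  0.087] mm 10.5
```

Lower gently until it touches down.

arm_command --increments '[{"dr": [0, 0, 0], "offset": [0, 0, 0.03], "hand": -1}, {"dr": [0, 0, 0], "offset": [0, 0, 0.03], "hand": -1}, {"dr": [0, 0, 0], "offset": [0, 0, 0], "hand": -1}, {"dr": [0, 0, 0], "offset": [0, 0, 0], "hand": -1}]'

```text
time_s: 5.3
eef_pos: [518.9, -168.6, 24.5]
ee_rot: [0.0, 0.999, -0.04, 0.0]
force: [-0.2, -0.2, -1.9]
grip_width: 0.642
grip_force: 43.0
```

arm_command --increments '[{"dr": [0, 0, 0], "offset": [0, 0, 0.02], "hand": -1}, {"dr": [0, 0, 0], "offset": [0, 0, 0], "hand": -1}, {"dr": [0, 0, 0], "offset": [0, 0, 0], "hand": -1}]'

```text
time_s: 5.6
eef_pos: [519.0, -168.7, 22.5]
ee_rot: [0.0, 0.999, -0.04, 0.0]
force: [-1.3, 2.0, 4.9]
grip_width: 0.647
grip_force: 43.3
```

arm_command --increments '[{"dr": [0, 0, 0], "offset": [0, 0, 0], "hand": 0.5}, {"dr": [0, 0, 0], "offset": [0, 0, 0], "hand": 1}, {"dr": [0, 0, 0], "offset": [0, 0, 0], "hand": 1}, {"dr": [0, 0, 0], "offset": [0, 0, 0], "hand": 1}, {"dr": [0, 0, 0], "offset": [0, 0, 0], "hand": 1}]'

```text
time_s: 6.1
eef_pos: [518.8, -168.6, 21.9]
ee_rot: [-0.0, 0.999, -0.04, -0.0]
force: [0.2, 0.6, -0.5]
grip_width: 1.002
grip_force: 0.0
```

arm_command --increments '[{"dr": [0, 0, 0], "offset": [-0.08, 0, 0], "hand": 1}, {"dr": [0, 0, 0], "offset": [-0.1, 0, 0], "hand": 1}, {"dr": [0, 0, 0], "offset": [-0.1, 0, 0], "hand": 1}, {"dr": [0, 0, 0], "offset": [-0.1, 0, 0], "hand": 1}, {"dr": [0, 0, 0], "offset": [-0.1, 0, 0], "hand": 1}, {"dr": [0, 0, 0], "offset": [-0.05, 0, 0], "hand": 1}, {"dr": [0, 0, 0], "offset": [0, 0, 0], "hand": -0.2}, {"dr": [0, 0, 0], "offset": [0, 0, 0], "hand": -0.2}]'

```text
time_s: 6.9
eef_pos: [455.7, -163.7, 22.2]
ee_rot: [0.0, 0.999, -0.04, 0.0]
force: [-0.4, -0.6, 0.6]
grip_width: 0.694
grip_force: 0.0
```

arm_command --increments '[{"dr": [0, 0.156, 0], "offset": [0, 0, 0], "hand": -0.2}, {"dr": [0, 0.156, 0], "offset": [0, 0, 0], "hand": -0.2}, {"dr": [0, 0.156, 0], "offset": [0, 0, 0], "hand": -0.2}, {"dr": [0, 0.156, 0], "offset": [0, 0, 0], "hand": -0.2}, {"dr": [0, 0.156, 0], "offset": [0, 0, 0], "hand": -0.2}, {"dr": [0, 0, 0], "offset": [0, 0, 0], "hand": -0.2}, {"dr": [0, 0, 0], "offset": [0, 0, 0], "hand": -0.2}]'

```text
time_s: 7.6
eef_pos: [459.3, -156.7, 21.4]
ee_rot: [-0.007, 0.974, -0.034, 0.222]
force: [0.5, -0.4, 0.5]
grip_width: 0.402
grip_force: 0.0
```

```bash
python3 - <<'E'
from h import *
go((*toW((-57,-127.4)),18)); print(toS(ctrl.sense()["eef_pos"]))
s=ctrl.capture("side"); t=ctrl.capture("top")
a=cv2.resize(s[95:235,180:340,::-1],(640,560),interpolation=cv2.INTER_CUBIC);cv2.imwrite("pics/s2.png",a)
cv2.imwrite("pics/_t2.png",t[:,:,::-1])
E
```

```text
t 7.6 pos [ 459.3 -156.7   21.4] x ax [ 0.899 -0.069  0.432] z ax [ 0.433 -0.001 -0.901] grip 0.402 F [ 0.5 -0.4  0.5]
units [0.801 0.071 0.413] mm 108.5
[-165.26042104 -120.81243375]
```

View pics/s2.png

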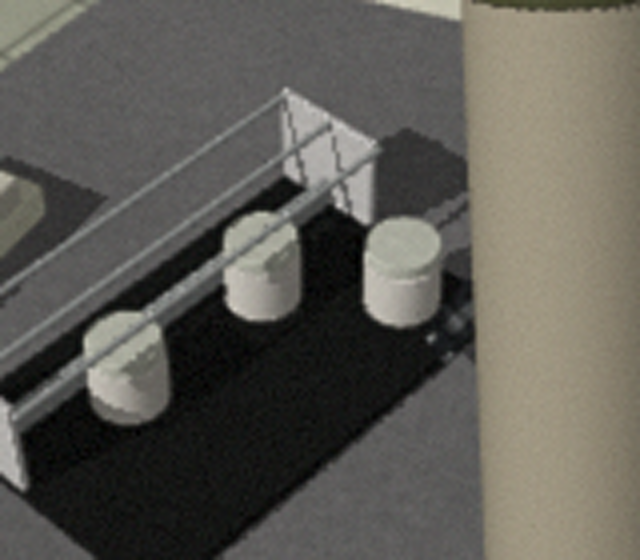

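Pot c stands upright on the deck at crop (402,272), and a and b are unmoved. The tilt fell short at 25.7°, so I'm adding more and measuring pot c relative to pot b.

arm_command --increments '[{"dr": [0, 0.07, 0], "offset": [0, 0, 0], "hand": -0.2}, {"dr": [0, 0.07, 0], "offset": [0, 0, 0], "hand": -0.2}, {"dr": [0, 0.07, 0], "offset": [0, 0, 0], "hand": -0.2}, {"dr": [0, 0, 0], "offset": [0, 0, 0], "hand": -0.2}]'

```text
time_s: 8.1
eef_pos: [458.8, -155.6, 20.8]
ee_rot: [-0.006, 0.954, -0.034, 0.297]
force: [0.5, 0.1, 0.0]
grip_width: 0.401
grip_force: 0.0
```

```bash
python3 - <<'E'
from h import *
g=lambda x,y:np.array((180+(x+.5)/4-.5,95+(y+.5)/4-.5))
for nm,m,X in(("a",g(127,368),(605,12)),("b",g(261.5,266.5),(597,-115)),("c",g(401.5,272),(519,-169))):
    q=fit("side",m,X,12); print(nm,q.round(1),toS(q).round(1))
print(toS(fit("top",blob("top",cv2.imread("pics/_t2.png"),(519,-169),12,130)[0],(519,-169),12)),blob("top",cv2.imread("pics/_t2.png"),(519,-169),12,130)[1])
go((*toW((-135,-127.4)),18)); s=ctrl.sense();print(toS(s["eef_pos"]),s["joints"].round(2))
E
```

```text
a [610.8  20.5] [-28.4  67.9]
b [ 599.9 -111.8] [-28.7 -64.8]
c [ 517.3 -168.1] [-106.5 -127.5]
[-107.57463334 -126.53893812] (np.int32(19), np.int32(18))
t 8.1 pos [ 458.8 -155.6   20.8] x ax [ 0.822 -0.069  0.566] z ax [ 0.566 -0.009 -0.824] grip 0.401 F [0.5 0.1 0. ]
units [0.199 0.069 0.163] mm 31.9
[-165.85522671 -119.78933669] [-0.79  0.42  2.24  1.51  0.41 -0.56]
```

arm_command --increments '[{"dr": [0, 0, 0], "offset": [0.02, 0.035, 0.016], "hand": -0.2}, {"dr": [0, 0, 0], "offset": [0.06, 0.034, 0.049], "hand": -0.2}, {"dr": [0, 0, 0], "offset": [0.06, 0, 0.049], "hand": -0.2}, {"dr": [0, 0, 0], "offset": [0.06, 0, 0.049], "hand": -0.2}, {"dr": [0, 0, 0], "offset": [0, 0, 0], "hand": -0.2}, {"dr": [0, 0, 0], "offset": [0, 0, 0], "hand": -0.2}]'

```text
time_s: 8.7
eef_pos: [489.6, -165.7, 18.5]
ee_rot: [-0.006, 0.954, -0.033, 0.297]
force: [-0.3, 0.0, -0.0]
grip_width: 0.398
grip_force: 0.0
```

```bash
python3 - <<'E'
from h import *
go((*toW((-70,-127.4)),18)); s=ctrl.sense();print(toS(s["eef_pos"]),s["joints"].round(2))
E
```

```text
t 8.7 pos [ 489.6 -165.7   18.5] x ax [ 0.822 -0.067  0.566] z ax [ 0.567 -0.009 -0.824] grip 0.398 F [-0.3  0.  -0. ]
units [0.439 0.011 0.307] mm 64.3
[-134.29753    -127.36887311] [-0.75  0.47  2.15  1.45  0.39 -0.45]
```

arm_command --increments '[{"dr": [0, 0, 0], "offset": [0.055, 0.0014, 0.038], "hand": -0.2}, {"dr": [0, 0, 0], "offset": [0.055, 0.0014, 0.038], "hand": -0.2}, {"dr": [0, 0, 0], "offset": [0.055, 0.0014, 0.038], "hand": -0.2}, {"dr": [0, 0, 0], "offset": [0.055, 0.0014, 0.038], "hand": -0.2}, {"dr": [0, 0, 0], "offset": [0.055, 0.0014, 0.038], "hand": -0.2}, {"dr": [0, 0, 0], "offset": [0.055, 0.0014, 0.038], "hand": -0.2}, {"dr": [0, 0, 0], "offset": [0.055, 0.0014, 0.038], "hand": -0.2}, {"dr": [0, 0, 0], "offset": [0, 0, 0], "hand": -0.2}]'

```text
time_s: 9.5
eef_pos: [545.7, -170.6, 18.4]
ee_rot: [-0.005, 0.954, -0.034, 0.297]
force: [-0.4, 0.7, -0.4]
grip_width: 0.403
grip_force: 0.0
```

```bash
python3 - <<'E'
from h import *
go((*toW((-57,-127.4)),18)); s=ctrl.sense();print(toS(s["eef_pos"]),s["joints"].round(2))
s=ctrl.capture("side");a=cv2.resize(s[95:235,180:340,::-1],(640,560),interpolation=cv2.INTER_CUBIC);cv2.imwrite("pics/s3.png",a)
E
```

```text
t 9.5 pos [ 545.7 -170.6   18.4] x ax [ 0.821 -0.067  0.566] z ax [ 0.567 -0.01  -0.824] grip 0.403 F [-0.4  0.7 -0.4]
units [0.142 0.001 0.102] mm 21.0
[ -77.97963414 -127.74823814] [-0.67  0.54  2.    1.3   0.36 -0.22]
```

View pics/s3.png

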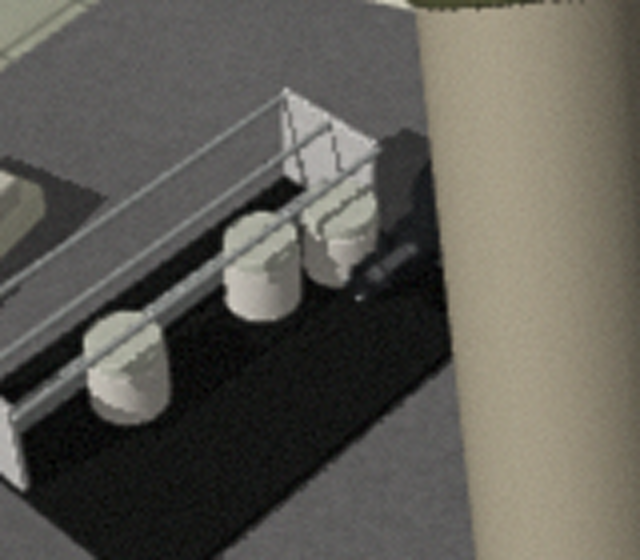

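Pot c is sliding in upright at crop (340,235), right of b and under the front wire. I'm checking how far it still has to go.

```bash
python3 - <<'E'
from h import *
for x in(-28,-36,-44,-52):
    p=(sil("side",toW((x,-127.4)),12)-[180,95])*4+1.5; print(x,p.min(0).round(),p.max(0).round())
p=(sil("side",toW((-28.5,-64.8)),12)-[180,95])*4+1.5;print(p.min(0),p.max(0))
E
```

```text
-28 [281. 167.] [358. 276.]
-36 [289. 172.] [367. 281.]
-44 [297. 177.] [375. 286.]
-52 [306. 182.] [383. 291.]
[221.45290958 210.74856682] [301.06840046 321.92991299]
```

arm_command --increments '[{"dr": [0, 0, 0], "offset": [0.034, 0.0008, 0.024], "hand": -0.2}, {"dr": [0, 0, 0], "offset": [0.034, 0.0008, 0.024], "hand": -0.2}, {"dr": [0, 0, 0], "offset": [0.034, 0.0008, 0.024], "hand": -0.2}, {"dr": [0, 0, 0], "offset": [0.014, 0, 0.01], "hand": -0.2}, {"dr": [0, 0, 0], "offset": [0, 0, 0], "hand": -0.2}]'

```text
time_s: 10.05
eef_pos: [562.7, -171.9, 18.1]
ee_rot: [-0.005, 0.954, -0.034, 0.297]
force: [-0.1, 0.5, 0.4]
grip_width: 0.404
grip_force: 0.0
```

arm_command --increments '[{"dr": [0, 0, 0], "offset": [0.014, 0, 0.01], "hand": -0.2}, {"dr": [0, 0, 0], "offset": [0, 0, 0], "hand": -0.2}]'

```text
time_s: 10.25
eef_pos: [564.6, -172.0, 18.1]
ee_rot: [-0.005, 0.954, -0.034, 0.297]
force: [-0.2, -0.5, -0.0]
grip_width: 0.4
grip_force: 0.2
```

arm_command --increments '[{"dr": [0, 0, 0], "offset": [0.014, 0, 0.01], "hand": -0.2}, {"dr": [0, 0, 0], "offset": [0, 0, 0], "hand": -0.2}]'

```text
time_s: 10.45
eef_pos: [566.5, -172.1, 18.0]
ee_rot: [-0.005, 0.954, -0.034, 0.297]
force: [-2.4, -0.7, 0.1]
grip_width: 0.397
grip_force: 0.8
```

arm_command --increments '[{"dr": [0, 0, 0], "offset": [0.01, 0, 0.007], "hand": -0.2}, {"dr": [0, 0, 0], "offset": [0, 0, 0], "hand": -0.2}, {"dr": [0, 0, 0], "offset": [0, 0, 0], "hand": -0.2}]'

```text
time_s: 10.75
eef_pos: [567.4, -172.1, 17.6]
ee_rot: [-0.005, 0.954, -0.034, 0.296]
force: [-7.7, -0.1, 2.9]
grip_width: 0.404
grip_force: 3.8
```

```bash
python3 - <<'E'
from h import *
s=ctrl.sense();print(toS(s["eef_pos"]),s["force"])
s=ctrl.capture("side");a=cv2.resize(s[95:235,180:340,::-1],(640,560),interpolation=cv2.INTER_CUBIC);cv2.imwrite("pics/s4.png",a)
E
```

```text
[ -56.30217739 -127.54585631] [-7.67969438 -0.09784636  2.90280981]
```

View pics/s4.png

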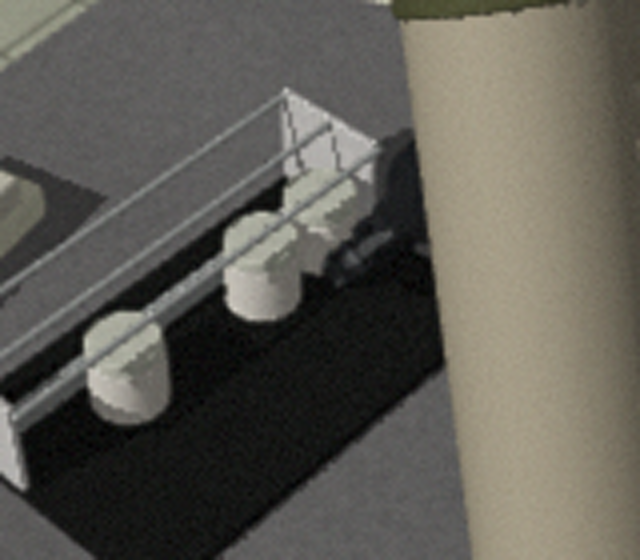

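Pot c's left edge at crop x=282 matches a pot touching the lip, and the lip is pushing back with 7.7 N. I'm backing off, rising and levelling the tool.

arm_command --increments '[{"dr": [0, 0, 0], "offset": [-0.05, 0, -0.035], "hand": -0.2}, {"dr": [0, 0, 0], "offset": [-0.15, -0.004, -0.104], "hand": -0.2}, {"dr": [0, 0, 0], "offset": [-0.2, -0.005, -0.139], "hand": -0.2}, {"dr": [0, 0, 0], "offset": [-0.2, -0.005, -0.139], "hand": -0.2}, {"dr": [0, 0, 0], "offset": [-0.1, 0, -0.3], "hand": 0.5}, {"dr": [0, 0, 0], "offset": [-0.02, 0, -0.36], "hand": 1}, {"dr": [0, 0, 0], "offset": [0.1, 0, -0.36], "hand": 1}, {"dr": [0, 0, 0], "offset": [0.1, 0, -0.36], "hand": 1}]'

```text
time_s: 11.6
eef_pos: [393.2, -164.2, 161.5]
ee_rot: [-0.005, 0.955, -0.035, 0.296]
force: [1.8, -1.0, 0.5]
grip_width: 0.999
grip_force: 0.0
```

arm_command --increments '[{"dr": [0, -0.13, 0], "offset": [0, 0, 0], "hand": 1}, {"dr": [0, -0.13, 0], "offset": [0, 0, 0], "hand": 1}, {"dr": [0, -0.13, 0], "offset": [0, 0, 0], "hand": 1}, {"dr": [0, -0.13, 0], "offset": [0, 0, 0], "hand": 1}, {"dr": [0, -0.13, 0], "offset": [0, 0, 0], "hand": 1}, {"dr": [0, -0.1, 0], "offset": [0, 0, 0], "hand": 1}, {"dr": [0, 0, 0], "offset": [0, 0, 0], "hand": 1}]'

```text
time_s: 12.3
eef_pos: [395.6, -164.3, 160.4]
ee_rot: [-0.015, 0.999, -0.03, 0.007]
force: [0.6, 0.5, -0.1]
grip_width: 0.997
grip_force: 0.0
```

```bash
cat >> h.py <<'E'
def rot(az=-4.6):
    a=np.radians(az); T=np.array([[np.cos(a),np.sin(a),0],[np.sin(a),-np.cos(a),0],[0,0,-1]])
    R=Ro.from_quat(np.roll(ctrl.sense()["ee_rot"],-1)).as_matrix()
    print("dr units",(Ro.from_matrix(R.T@T).as_rotvec()/(np.pi/4)).round(3))
E
python3 - <<'E'
from h import *
go((389,328,170)); rot(); s=ctrl.sense();print(toS(s["eef_pos"]),s["joints"].round(2))
ctrl.capture("side"); t=ctrl.capture("top"); cv2.imwrite("pics/_t3.png",t[:,:,::-1])
h=cv2.cvtColor(t[:,:,::-1].copy(),cv2.COLOR_BGR2HSV)
for z in(110,130,150,160):
    m=((h[...,2]>z)&(h[...,1]<60)).astype(np.uint8)[200:236,155:195];N,_,st,ce=cv2.connectedComponentsWithStats(m);print(z,st[1:].tolist())
E
```

```text
t 12.3 pos [ 395.6 -164.3  160.4] x ax [ 0.998 -0.06   0.013] z ax [ 0.015  0.029 -0.999] grip 0.997 F [ 0.6  0.5 -0.1]
units [-0.301 -4.092  0.039] mm 492.4
dr units [-0.038 -0.016  0.026]
[-228.11915458 -133.51959774] [-0.69  0.18  1.87  0.04  1.1   0.93]
110 [[0, 0, 40, 36, 1025]]
130 [[0, 0, 11, 15, 76], [13, 0, 1, 1, 1], [12, 0, 28, 14, 170], [7, 6, 21, 23, 298], [18, 6, 1, 1, 1], [0, 11, 2, 8, 12], [3, 14, 1, 1, 1], [2, 18, 4, 4, 9], [21, 29, 1, 2, 2], [22, 31, 18, 5, 43], [23, 35, 1, 1, 1]]
150 [[9, 10, 17, 18, 237]]
160 [[9, 10, 17, 17, 227]]
```

```bash
python3 - <<'E'
from h import *
for m in((172,218.5),(174,218.5)): print(fit("top",np.array(m),(388,330),0).round(1))
E
```

```text
[384.2 334.8]
[384.2 328.1]
```

arm_command --increments '[{"dr": [-0.038, -0.016, 0.026], "offset": [0, -0.2, 0], "hand": 1}, {"dr": [0, 0, 0], "offset": [-0.036, -0.38, 0], "hand": 1}, {"dr": [0, 0, 0], "offset": [-0.036, -0.38, 0], "hand": 1}, {"dr": [0, 0, 0], "offset": [-0.036, -0.38, 0], "hand": 1}, {"dr": [0, 0, 0], "offset": [-0.036, -0.38, 0], "hand": 1}, {"dr": [0, 0, 0], "offset": [-0.036, -0.38, 0], "hand": 1}, {"dr": [0, 0, 0], "offset": [-0.036, -0.38, 0], "hand": 1}, {"dr": [0, 0, 0], "offset": [-0.036, -0.38, 0], "hand": 1}]'

```text
time_s: 13.2
eef_pos: [391.3, 181.9, 161.5]
ee_rot: [-0.001, 0.999, -0.041, 0.001]
force: [0.2, 0.0, -0.0]
grip_width: 1.001
grip_force: 0.0
```

arm_command --increments '[{"dr": [0, 0, 0], "offset": [-0.036, -0.38, 0], "hand": 1}, {"dr": [0, 0, 0], "offset": [-0.036, -0.38, 0], "hand": 1}, {"dr": [0, 0, 0], "offset": [0, -0.38, 0], "hand": 1}, {"dr": [0, 0, 0], "offset": [0, 0, 0], "hand": 1}, {"dr": [0, 0, 0], "offset": [0, 0, 0], "hand": 1}]'

```text
time_s: 13.7
eef_pos: [394.1, 317.3, 161.1]
ee_rot: [-0.001, 0.999, -0.04, 0.0]
force: [-0.9, 0.1, -0.1]
grip_width: 1.0
grip_force: 0.0
```

```bash
python3 - <<'E'
from h import *
go((389,329,100)); rot(); print(ctrl.sense()["joints"].round(2))
E
```

```text
t 13.7 pos [394.1 317.3 161.1] x ax [ 0.997 -0.081  0.   ] z ax [ 0.     0.001 -1.   ] grip 1.0 F [-0.9  0.1 -0.1]
units [-0.05  -0.093  0.509] mm 62.4
dr units [-0.002 -0.    -0.001]
[0.45 0.34 1.66 0.   1.15 2.1 ]
```

arm_command --increments '[{"dr": [0, 0, 0], "offset": [-0.072, -0.1, 0], "hand": 1}, {"dr": [0, 0, 0], "offset": [0, 0, 0.25], "hand": 1}, {"dr": [0, 0, 0], "offset": [0, 0, 0.3], "hand": 1}, {"dr": [0, 0, 0], "offset": [0, 0, 0.3], "hand": 1}, {"dr": [0, 0, 0], "offset": [0, 0, 0.3], "hand": 1}, {"dr": [0, 0, 0], "offset": [0, 0, 0.12], "hand": 1}, {"dr": [0, 0, 0], "offset": [0, 0, 0], "hand": 1}, {"dr": [0, 0, 0], "offset": [0, 0, 0], "hand": 1}]'

```text
time_s: 14.5
eef_pos: [387.4, 329.9, 9.8]
ee_rot: [-0.001, 0.999, -0.041, 0.001]
force: [-0.8, 0.0, -0.6]
grip_width: 1.002
grip_force: 0.0
```

arm_command --increments '[{"dr": [0, 0, 0], "offset": [0, 0, 0], "hand": -1}, {"dr": [0, 0, 0], "offset": [0, 0, 0], "hand": -1}, {"dr": [0, 0, 0], "offset": [0, 0, 0], "hand": -1}, {"dr": [0, 0, 0], "offset": [0, 0, 0], "hand": -1}, {"dr": [0, 0, 0], "offset": [0, 0, 0], "hand": -1}, {"dr": [0, 0, 0], "offset": [0, 0, 0], "hand": -1}, {"dr": [0, 0, 0], "offset": [0, 0, 0], "hand": -1}, {"dr": [0, 0, 0], "offset": [0, 0, 0], "hand": -1}]'

```text
time_s: 15.3
eef_pos: [387.6, 330.2, 10.2]
ee_rot: [-0.001, 0.999, -0.041, 0.001]
force: [-1.2, -2.3, 7.5]
grip_width: 0.648
grip_force: 41.4
```

arm_command --increments '[{"dr": [0, 0, 0], "offset": [0, 0, -0.15], "hand": -1}, {"dr": [0, 0, 0], "offset": [0, 0, -0.3], "hand": -1}, {"dr": [0, 0, 0], "offset": [0, 0, -0.3], "hand": -1}, {"dr": [0, 0, 0], "offset": [0, 0, -0.35], "hand": -1}, {"dr": [0, 0, 0], "offset": [0, 0, 0], "hand": -1}, {"dr": [0, 0, 0], "offset": [0, 0, 0], "hand": -1}]'

```text
time_s: 15.9
eef_pos: [387.0, 330.1, 141.5]
ee_rot: [-0.001, 0.999, -0.041, 0.001]
force: [0.0, -0.5, -1.8]
grip_width: 0.643
grip_force: 43.3
```

```bash
python3 - <<'E'
from h import *
go((*toW((-110,1.5)),130)); rot()
E
```

```text
t 15.9 pos [387.  330.1 141.5] x ax [ 0.997 -0.082  0.002] z ax [ 0.002  0.001 -1.   ] grip 0.643 F [ 0.  -0.5 -1.8]
units [1.391 2.973 0.094] mm 394.1
dr units [-0.002 -0.002 -0.002]
```

arm_command --increments '[{"dr": [0, 0, 0], "offset": [0.08, 0.18, 0], "hand": -1}, {"dr": [0, 0, 0], "offset": [0.15, 0.33, 0], "hand": -1}, {"dr": [0, 0, 0], "offset": [0.15, 0.33, 0], "hand": -1}, {"dr": [0, 0, 0], "offset": [0.15, 0.33, 0], "hand": -1}, {"dr": [0, 0, 0], "offset": [0.15, 0.33, 0], "hand": -1}, {"dr": [0, 0, 0], "offset": [0.15, 0.33, 0], "hand": -1}, {"dr": [0, 0, 0], "offset": [0.15, 0.33, 0], "hand": -1}, {"dr": [0, 0, 0], "offset": [0.15, 0.33, 0], "hand": -1}]'

```text
time_s: 16.7
eef_pos: [497.2, 19.5, 139.3]
ee_rot: [-0.001, 0.999, -0.041, -0.001]
force: [0.5, 0.8, -1.4]
grip_width: 0.644
grip_force: 43.3
```

arm_command --increments '[{"dr": [0, 0, 0], "offset": [0.15, 0.28, 0], "hand": -1}, {"dr": [0, 0, 0], "offset": [0.11, 0.2, 0.04], "hand": -1}, {"dr": [0, 0, 0], "offset": [0, 0, 0], "hand": -1}, {"dr": [0, 0, 0], "offset": [0, 0, 0], "hand": -1}]'

```text
time_s: 17.1
eef_pos: [523.2, -38.6, 134.5]
ee_rot: [-0.001, 0.999, -0.041, -0.001]
force: [-0.4, -0.4, -2.2]
grip_width: 0.647
grip_force: 43.2
```

```bash
python3 - <<'E'
from h import *
go((*toW((-108,1.5)),26)); rot()
E
```

```text
t 17.1 pos [523.2 -38.6 134.5] x ax [ 0.997 -0.083 -0.003] z ax [-0.002  0.002 -1.   ] grip 0.647 F [-0.4 -0.4 -2.2]
units [0.028 0.005 0.904] mm 108.6
dr units [-0.002  0.003 -0.003]
```

arm_command --increments '[{"dr": [0, 0, 0], "offset": [0, 0.005, 0.2], "hand": -1}, {"dr": [0, 0, 0], "offset": [0, 0, 0.25], "hand": -1}, {"dr": [0, 0, 0], "offset": [0, 0, 0.25], "hand": -1}, {"dr": [0, 0, 0], "offset": [0, 0, 0.13], "hand": -1}, {"dr": [0, 0, 0], "offset": [0, 0, 0.05], "hand": -1}, {"dr": [0, 0, 0], "offset": [0, 0, 0.02], "hand": -1}, {"dr": [0, 0, 0], "offset": [0, 0, 0], "hand": -1}, {"dr": [0, 0, 0], "offset": [0, 0, 0], "hand": -1}]'

```text
time_s: 17.9
eef_pos: [524.5, -39.3, 28.9]
ee_rot: [-0.0, 0.999, -0.041, 0.001]
force: [0.6, -0.1, -2.7]
grip_width: 0.645
grip_force: 43.2
```

arm_command --increments '[{"dr": [0, 0, 0], "offset": [0, 0, 0.015], "hand": -1}, {"dr": [0, 0, 0], "offset": [0, 0, 0], "hand": -1}, {"dr": [0, 0, 0], "offset": [0, 0, 0], "hand": -1}]'

```text
time_s: 18.2
eef_pos: [524.1, -39.4, 26.4]
ee_rot: [-0.0, 0.999, -0.041, 0.0]
force: [0.1, -0.7, -2.1]
grip_width: 0.644
grip_force: 43.2
```

arm_command --increments '[{"dr": [0, 0, 0], "offset": [0, 0, 0.018], "hand": -1}, {"dr": [0, 0, 0], "offset": [0, 0, 0], "hand": -1}, {"dr": [0, 0, 0], "offset": [0, 0, 0], "hand": -1}]'

```text
time_s: 18.5
eef_pos: [524.0, -39.4, 24.0]
ee_rot: [-0.0, 0.999, -0.041, 0.0]
force: [-0.7, 0.5, -1.5]
grip_width: 0.645
grip_force: 43.2
```

arm_command --increments '[{"dr": [0, 0, 0], "offset": [0, 0, 0.015], "hand": -1}, {"dr": [0, 0, 0], "offset": [0, 0, 0], "hand": -1}, {"dr": [0, 0, 0], "offset": [0, 0, 0], "hand": -1}]'

```text
time_s: 18.8
eef_pos: [524.2, -39.4, 22.3]
ee_rot: [-0.0, 0.999, -0.041, 0.0]
force: [0.1, -0.1, -1.2]
grip_width: 0.641
grip_force: 43.5
```

One more small step down, then open, back off, half-close and tilt slowly.

arm_command --increments '[{"dr": [0, 0, 0], "offset": [0, 0, 0.01], "hand": -1}, {"dr": [0, 0, 0], "offset": [0, 0, 0], "hand": -1}, {"dr": [0, 0, 0], "offset": [0, 0, 0], "hand": -1}]'

```text
time_s: 19.1
eef_pos: [524.2, -39.4, 22.2]
ee_rot: [-0.0, 0.999, -0.041, 0.0]
force: [-5.1, 0.1, 12.4]
grip_width: 0.648
grip_force: 44.8
```

arm_command --increments '[{"dr": [0, 0, 0], "offset": [0, 0, 0], "hand": 0.5}, {"dr": [0, 0, 0], "offset": [0, 0, 0], "hand": 1}, {"dr": [0, 0, 0], "offset": [0, 0, 0], "hand": 1}, {"dr": [0, 0, 0], "offset": [0, 0, 0], "hand": 1}, {"dr": [0, 0, 0], "offset": [0, 0, 0], "hand": 1}]'

```text
time_s: 19.6
eef_pos: [524.0, -39.3, 20.9]
ee_rot: [-0.0, 0.999, -0.041, 0.0]
force: [0.5, 0.4, 0.3]
grip_width: 1.003
grip_force: 0.0
```

arm_command --increments '[{"dr": [0, 0, 0], "offset": [-0.08, 0, 0], "hand": 1}, {"dr": [0, 0, 0], "offset": [-0.1, 0, 0], "hand": 1}, {"dr": [0, 0, 0], "offset": [-0.1, 0, 0], "hand": 1}, {"dr": [0, 0, 0], "offset": [-0.1, 0, 0], "hand": 1}, {"dr": [0, 0, 0], "offset": [-0.1, 0, 0], "hand": 1}, {"dr": [0, 0, 0], "offset": [-0.07, 0, 0], "hand": 1}, {"dr": [0, 0, 0], "offset": [0, 0, 0], "hand": -0.2}, {"dr": [0, 0, 0], "offset": [0, 0, 0], "hand": -0.2}]'

```text
time_s: 20.4
eef_pos: [458.5, -34.1, 21.2]
ee_rot: [-0.0, 0.999, -0.041, 0.001]
force: [0.0, 0.1, -0.5]
grip_width: 0.692
grip_force: 0.0
```

arm_command --increments '[{"dr": [0, 0.11, 0], "offset": [0, 0, 0], "hand": -0.2}, {"dr": [0, 0.11, 0], "offset": [0, 0, 0], "hand": -0.2}, {"dr": [0, 0.11, 0], "offset": [0, 0, 0], "hand": -0.2}, {"dr": [0, 0.11, 0], "offset": [0, 0, 0], "hand": -0.2}, {"dr": [0, 0.11, 0], "offset": [0, 0, 0], "hand": -0.2}, {"dr": [0, 0.11, 0], "offset": [0, 0, 0], "hand": -0.2}, {"dr": [0, 0.11, 0], "offset": [0, 0, 0], "hand": -0.2}, {"dr": [0, 0, 0], "offset": [0, 0, 0], "hand": -0.2}]'

```text
time_s: 21.2
eef_pos: [461.7, -25.9, 21.1]
ee_rot: [-0.007, 0.973, -0.035, 0.228]
force: [-0.1, -0.7, 0.3]
grip_width: 0.399
grip_force: 0.0
```

```bash
python3 - <<'E'
from h import *
go((*toW((-135,1.5)),18));s=ctrl.sense();print(toS(s["eef_pos"]),s["joints"].round(2))
for n in("side","top"):
    im=ctrl.capture(n)[:,:,::-1].copy(); cv2.imwrite(f"pics/_{n}5.png",im)
    X=toW((-112,1.5)); m,sz=blob(n,im,X,12,100 if n=="side" else 130); q=fit(n,m,X,12); print(n,sz,np.ptp(sil(n,q,12),axis=0).round(1)+1,toS(q).round(1))
E
```

```text
t 21.2 pos [461.7 -25.9  21.1] x ax [ 0.893 -0.072  0.444] z ax [ 0.445 -0.002 -0.896] grip 0.399 F [-0.1 -0.7  0.3]
units [0.275 0.074 0.162] mm 39.4
[-173.35263372    9.7691329 ] [-0.41  0.37  2.23  1.01  0.21  0.27]
side (np.int32(24), np.int32(39)) [21.7 29.9] [-92.5  -8.3]
top (np.int32(17), np.int32(18)) [18.1 18.9] [-110.9    3.4]
```

arm_command --increments '[{"dr": [0, 0.065, 0], "offset": [0, 0.035, 0], "hand": -0.2}, {"dr": [0, 0.065, 0], "offset": [0, 0.039, 0], "hand": -0.2}, {"dr": [0, 0.065, 0], "offset": [0, 0, 0], "hand": -0.2}, {"dr": [0, 0, 0], "offset": [0, 0, 0], "hand": -0.2}, {"dr": [0, 0, 0], "offset": [0, 0, 0], "hand": -0.2}]'

```text
time_s: 21.8
eef_pos: [461.7, -27.2, 20.7]
ee_rot: [-0.013, 0.963, -0.034, 0.268]
force: [-0.2, 0.7, 0.9]
grip_width: 0.401
grip_force: 0.0
```

```bash
python3 - <<'E'
from h import *
go((*toW((-140,1.5)),18));s=ctrl.sense();print(toS(s["eef_pos"]),s["joints"].round(2))
im=cv2.imread("pics/_side5.png"); a=cv2.resize(im[95:235,180:340],(640,560),interpolation=cv2.INTER_CUBIC);cv2.imwrite("pics/s5.png",a)
h=cv2.cvtColor(im,cv2.COLOR_BGR2HSV);X=toW((-111,2));p=sil("side",X,12);print(p.min(0),p.max(0))
y=int(p[:,1].mean())
for yy in(y-6,y,y+6): print(yy,h[yy,int(p[:,0].min())-6:int(p[:,0].max())+8,2].tolist())
x=int(p[:,0].mean());print(h[int(p[:,1].min())-6:int(p[:,1].max())+7,x,2].tolist())
E
```

```text
t 21.8 pos [461.7 -27.2  20.7] x ax [ 0.855 -0.072  0.514] z ax [ 0.516  0.006 -0.857] grip 0.401 F [-0.2  0.7  0.9]
units [0.226 0.064 0.159] mm 34.0
[-173.21456345    8.40792346] [-0.45  0.37  2.29  1.63  0.23 -0.38]
[239.38234701 173.83150239] [260.2911306  203.06297763]
180 [13, 17, 15, 12, 16, 9, 13, 58, 155, 173, 174, 168, 173, 172, 168, 170, 170, 172, 174, 170, 179, 172, 170, 170, 173, 175, 166, 74, 18, 15, 13, 19, 15, 14, 13]
186 [15, 11, 14, 6, 10, 9, 37, 139, 180, 184, 193, 179, 174, 171, 171, 172, 173, 172, 175, 172, 178, 180, 176, 169, 131, 104, 96, 83, 33, 8, 10, 8, 11, 14, 21]
192 [15, 21, 23, 19, 19, 18, 25, 93, 183, 194, 195, 192, 188, 187, 178, 173, 166, 160, 154, 145, 144, 128, 117, 111, 105, 104, 107, 97, 41, 11, 12, 7, 12, 12, 13]
[124, 120, 122, 120, 118, 121, 122, 141, 169, 169, 166, 171, 172, 170, 170, 165, 171, 173, 173, 173, 175, 184, 163, 156, 173, 166, 171, 168, 166, 167, 165, 165, 161, 169, 170, 168, 55, 20, 21, 16, 27, 22, 18]
```

Both views put pot d at shelf (-111, 2), which is centred on the gap. I'm aligning laterally before pushing.

arm_command --increments '[{"dr": [0, 0, 0], "offset": [0.02, 0.02, 0.014], "hand": -0.2}, {"dr": [0, 0, 0], "offset": [0.04, 0.02, 0.028], "hand": -0.2}, {"dr": [0, 0, 0], "offset": [0.05, 0.02, 0.035], "hand": -0.2}, {"dr": [0, 0, 0], "offset": [0.05, 0, 0.035], "hand": -0.2}, {"dr": [0, 0, 0], "offset": [0.04, 0, 0.028], "hand": -0.2}, {"dr": [0, 0, 0], "offset": [0, 0, 0], "hand": -0.2}, {"dr": [0, 0, 0], "offset": [0, 0, 0], "hand": -0.2}]'

```text
time_s: 22.5
eef_pos: [490.3, -36.1, 18.3]
ee_rot: [-0.012, 0.963, -0.034, 0.268]
force: [-0.7, -0.7, 0.4]
grip_width: 0.4
grip_force: 0.0
```

```bash
python3 - <<'E'
from h import *
go((*toW((-80,1.6)),18));s=ctrl.sense();print(toS(s["eef_pos"]),s["joints"].round(2))
E
```

```text
t 22.5 pos [490.3 -36.1  18.3] x ax [ 0.854 -0.072  0.515] z ax [ 0.517  0.006 -0.856] grip 0.4 F [-0.7 -0.7  0.4]
units [0.456 0.014 0.276] mm 64.0
[-143.98333508    1.88159362] [-0.43  0.42  2.21  1.5   0.22 -0.23]
```

arm_command --increments '[{"dr": [0, 0, 0], "offset": [0.057, 0.0018, 0.0345], "hand": -0.2}, {"dr": [0, 0, 0], "offset": [0.057, 0.0018, 0.0345], "hand": -0.2}, {"dr": [0, 0, 0], "offset": [0.057, 0.0018, 0.0345], "hand": -0.2}, {"dr": [0, 0, 0], "offset": [0.057, 0.0018, 0.0345], "hand": -0.2}, {"dr": [0, 0, 0], "offset": [0.057, 0.0018, 0.0345], "hand": -0.2}, {"dr": [0, 0, 0], "offset": [0.057, 0.0018, 0.0345], "hand": -0.2}, {"dr": [0, 0, 0], "offset": [0.057, 0.0018, 0.0345], "hand": -0.2}, {"dr": [0, 0, 0], "offset": [0, 0, 0], "hand": -0.2}]'

```text
time_s: 23.3
eef_pos: [546.4, -41.0, 18.2]
ee_rot: [-0.012, 0.963, -0.034, 0.268]
force: [-0.2, 0.1, -0.8]
grip_width: 0.398
grip_force: 0.0
```

```bash
python3 - <<'E'
from h import *
go((*toW((-60,1.6)),18));s=ctrl.sense();print(toS(s["eef_pos"]),s["joints"].round(2))
im=ctrl.capture("side")[:,:,::-1].copy();cv2.imwrite("pics/_side6.png",im)
h=cv2.cvtColor(im,cv2.COLOR_BGR2HSV);X=toW((-56,1.6));p=sil("side",X,12);print(p.min(0),p.max(0))
y=int(p[:,1].mean())+4;print(y,int(p[:,0].min())-25,h[y,int(p[:,0].min())-25:int(p[:,0].max())+25,2].tolist())
E
```

```text
t 23.3 pos [546.4 -41.   18.2] x ax [ 0.854 -0.072  0.516] z ax [ 0.517  0.006 -0.856] grip 0.398 F [-0.2  0.1 -0.8]
units [0.197 0.004 0.12 ] mm 27.7
[-87.68278948   1.49039372] [-0.38  0.5   2.05  1.16  0.22  0.16]
[225.12751278 164.08624568] [245.99738247 192.77225827]
180 200 [53, 178, 180, 175, 174, 170, 171, 163, 139, 121, 101, 117, 160, 171, 169, 165, 166, 169, 162, 128, 92, 39, 17, 16, 12, 25, 72, 98, 107, 192, 184, 173, 162, 163, 156, 150, 142, 136, 133, 118, 126, 142, 120, 84, 45, 31, 22, 32, 38, 31, 37, 34, 31, 25, 29, 27, 29, 31, 25, 30, 25, 23, 27, 26, 25, 29, 21, 20, 26, 23]
```

arm_command --increments '[{"dr": [0, 0, 0], "offset": [0.04, 0.001, 0.0245], "hand": -0.2}, {"dr": [0, 0, 0], "offset": [0.04, 0.001, 0.0245], "hand": -0.2}, {"dr": [0, 0, 0], "offset": [0.04, 0.001, 0.0245], "hand": -0.2}, {"dr": [0, 0, 0], "offset": [0.04, 0.001, 0.0245], "hand": -0.2}, {"dr": [0, 0, 0], "offset": [0.03, 0.001, 0.018], "hand": -0.2}, {"dr": [0, 0, 0], "offset": [0, 0, 0], "hand": -0.2}]'

```text
time_s: 23.95
eef_pos: [572.6, -43.0, 17.9]
ee_rot: [-0.012, 0.963, -0.034, 0.268]
force: [-0.5, 1.0, 0.8]
grip_width: 0.399
grip_force: 0.1
```

arm_command --increments '[{"dr": [0, 0, 0], "offset": [0.014, 0, 0.009], "hand": -0.2}, {"dr": [0, 0, 0], "offset": [0, 0, 0], "hand": -0.2}]'

```text
time_s: 24.15
eef_pos: [574.5, -43.1, 17.8]
ee_rot: [-0.012, 0.963, -0.034, 0.268]
force: [-0.4, 1.0, 1.0]
grip_width: 0.402
grip_force: 0.3
```

arm_command --increments '[{"dr": [0, 0, 0], "offset": [0.011, 0, 0.007], "hand": -0.2}, {"dr": [0, 0, 0], "offset": [0, 0, 0], "hand": -0.2}]'

```text
time_s: 24.35
eef_pos: [576.2, -43.2, 17.8]
ee_rot: [-0.012, 0.963, -0.034, 0.268]
force: [-0.6, 0.3, 0.2]
grip_width: 0.398
grip_force: 0.4
```

arm_command --increments '[{"dr": [0, 0, 0], "offset": [0.01, 0, 0.006], "hand": -0.2}, {"dr": [0, 0, 0], "offset": [0, 0, 0], "hand": -0.2}]'

```text
time_s: 24.55
eef_pos: [577.3, -43.1, 17.6]
ee_rot: [-0.013, 0.963, -0.034, 0.268]
force: [-3.6, 0.6, 0.8]
grip_width: 0.404
grip_force: 1.6
```

arm_command --increments '[{"dr": [0, 0, 0], "offset": [0.008, 0, 0.005], "hand": -0.2}, {"dr": [0, 0, 0], "offset": [0, 0, 0], "hand": -0.2}, {"dr": [0, 0, 0], "offset": [0, 0, 0], "hand": -0.2}]'

```text
time_s: 24.85
eef_pos: [578.0, -43.1, 17.4]
ee_rot: [-0.013, 0.963, -0.034, 0.267]
force: [-7.9, -0.5, 2.4]
grip_width: 0.402
grip_force: 4.1
```

Against the lip at 7.9 N. Backing off and rising clear.

arm_command --increments '[{"dr": [0, 0, 0], "offset": [-0.05, 0, -0.03], "hand": -0.2}, {"dr": [0, 0, 0], "offset": [-0.15, -0.004, -0.09], "hand": -0.2}, {"dr": [0, 0, 0], "offset": [-0.2, -0.005, -0.12], "hand": -0.2}, {"dr": [0, 0, 0], "offset": [-0.2, -0.005, -0.12], "hand": -0.2}, {"dr": [0, 0, 0], "offset": [-0.1, 0, -0.3], "hand": -0.2}, {"dr": [0, 0, 0], "offset": [-0.02, 0, -0.36], "hand": -0.2}, {"dr": [0, 0, 0], "offset": [0, 0, -0.36], "hand": -0.2}, {"dr": [0, 0, 0], "offset": [0, 0, 0], "hand": -0.2}]'

```text
time_s: 25.65
eef_pos: [433.9, -36.4, 101.8]
ee_rot: [-0.013, 0.961, -0.032, 0.274]
force: [1.3, 0.1, 0.3]
grip_width: 0.402
grip_force: 0.0
```

```bash
python3 - <<'E'
from h import *
go((300,-150,200))
s=ctrl.capture("side")[:,:,::-1];t=ctrl.capture("top")[:,:,::-1]
a=cv2.resize(s[100:230,150:300],(600,520),interpolation=cv2.INTER_CUBIC)
b=cv2.resize(t[115:205,225:345],(480,360),interpolation=cv2.INTER_CUBIC)
o=np.zeros((600,800,3),np.uint8); o[:360,:480]=b; sm=cv2.resize(a,(450,390)); o[210:600,350:800]=sm
cv2.imwrite("pics/f.png",o); cv2.imwrite("pics/_sf.png",s); cv2.imwrite("pics/_tf.png",t)
E
```

```text
t 25.65 pos [433.9 -36.4 101.8] x ax [ 0.848 -0.069  0.526] z ax [ 0.528  0.008 -0.849] grip 0.402 F [1.3 0.1 0.3]
units [-0.45   0.969 -1.292] mm 201.2
```

View pics/f.png

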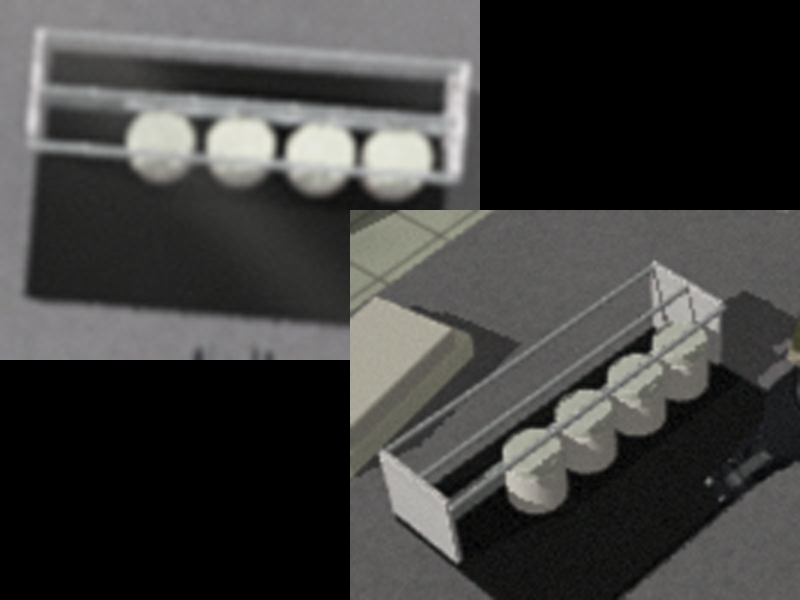

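The final view shows all four pots upright in one row under the wires. The top lid centres are at x = 160, 241, 320 and 397, so the gaps are about 8–10 mm, and the gripper is clear.

```bash
python3 -c "
from rig import ctrl
print(ctrl.finish_job())"
```

```text
the job is handed in; nothing more can be done
None
```

The job is handed in at about 26 s: all four pots stand upright in one row against the lip, gaps about 8–10 mm by the final picture, with no visible shift in the two original pots and the beaker and dish left alone.

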